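# Hold a nameplate blank flush on the tilted engraving fixture

## Task

Take the brass nameplate blank from its rest, tilt it to match the sloped yellow adhesive pad on the ball vise's fixture block, and bring it gently down until you feel it lie flush on the pad all over, centred on it and lengthwise with it. Finish while still gripping the blank there and pressing it lightly on to the pad, as one does while the adhesive grabs: do not let go. Do not knock the vise out of its set angle, and leave the other blanks and everything else where they lie.

Things in the scene. Friction and masses are not known exactly. Their poses are not given: they have to be found in the camera images.
- blank_brass: yellow brass nameplate blank, flat plate 70 (its x) x 50 (its y) x 6 mm, 0.12 to 0.24 kg, two dark dots near its short ends; origin: centre of the underside, z up. It starts flat on one of the stand's three rests, underside 30 mm above the bench; its long edges overhang the rest by 10 mm each side, to be gripped across the 50 mm width (its y)
- blank_copper: reddish copper blank of the same size on another rest, origin likewise; leave it alone
- blank_steel: grey steel blank of the same size on another rest, origin likewise; leave it alone
- stand: fixed wooden stand: base board 80 (x) x 300 (y) x 10 mm, with three rests 56 (x) x 30 (y) mm, cork tops 30 mm above the bench, at y = -110, 0 and +110 mm; origin: centre of the underside. Which blank lies on which rest varies
- vise: engraver's ball vise, fixed: black rubber ring 128 mm across, 26 mm high, holding a tilted, locked steel ball 104 mm across, its centre 58 mm above the bench; on it two dark jaws (78 mm long, together 84 mm across y) clamp a wooden block; a screw ends 65 mm out at +y. Origin: centre of the ring's underside. The ball leans to the vise's -x; a light push hardly moves it
- pad (a point): centre of the yellow adhesive pad's face, the sloped stage: 58 (its x, up the slope) x 34 mm (its y, level), on a block 60 x 36 mm whose sides stand free for 27 mm below the face, above the jaws. z: outward normal, tilted 0.17 to 0.52 rad towards the vise's -x, different every time. The blank overhangs it 8 mm at each long edge, so fingertips may pass beside the block
- hammer: small hammer with a wooden handle 240 mm long lying on the bench; leave alone
- graver: graver with a mushroom-shaped wooden handle, 105 mm long, lying on the bench; leave alone
- needle_file: needle file with a red handle, 180 mm long, lying on the bench; leave alone
- marker: red marker pen with a black cap, 130 mm long, lying on the bench; leave alone
- jar: glass jar with a steel lid, 72 mm across, 62 mm high; leave alone

How it is judged:
By the outcome, as a careful person would: the job done as asked, in the order asked, and still so for the second after the job is handed in, while the arm keeps its last pose, push and grip.
It also fails if it takes over 58 s, if anything falls off the work surface, if the arm or the gripper's body presses on something with over 40 N, if the wrist force passes 120 N, or if a joint passes its speed limit or range.

## Robot

A 6-joint arm with a two-finger parallel gripper is mounted at the origin on the work surface. World frame = base frame: x ahead of the robot, y to its left, z up, the work surface at z = 0. Lengths are in mm, angles in degrees, forces in N, time in s.
With the tool pointing down it reaches from about 300 to 850 mm from the base axis. Payload 4.2 kg.
Tool frame: the origin (TCP) lies midway between the tips of the shut fingers; the grasp point (between the pads) lies 19 mm behind it; z points along the fingers, y is the line along which they close (so a half turn about z gives the same grasp; the last joint's range is limited). The gripper opens to 91 mm and grips with 3 to 60 N. Pads are 32 mm wide; open, the fingers measure 118 mm over their backs; the gripper's body (76 mm by 178 mm) begins 60 mm behind the grasp point.
Start: joints at [66.119, 18.312, 89.639, -0, 72.044, -1.146], TCP at [222.223, 530.339, 213.976] pointing down, gripper open.
Joint ranges: [-177.97, 177.97], [-48.28, 115.42], [12.27, 149.76], [-77.06, 257.06], [2.81, 150.46], [-146.56, 146.56]. Speed limits (degrees/s): [147.25, 147.25, 180, 180, 180, 180].

## Interface

Orientations are given as [roll, pitch, yaw] about the fixed x, y, z axes, in that order (R = Rz(yaw) Ry(pitch) Rx(roll)).
In Python, from workcell import env gives the robot as it stands.
- The arm moves only by the shell command python3 -m jog 'ROWS' [FORCE]. ROWS is a JSON object of lists of equal length, an entry for each row: "jaw": the finger opening in mm, from 0 to 91.2; "slide": the shift along the tool's x, y, z in units of 30 mm (1.0 is 30 mm), a list of three; "spin": the turn about the tool's z in units of 8 degrees (1.0 is 8 degrees). In form: {"jaw": [jaw, ...], "slide": [[dx, dy, dz], ...], "spin": [spin, ...]}. A call has 1 to 10 rows; each row shifts and turns the commanded pose from where the row before left it, along the tool's axes as they then stand; what a row does not reach is not made up. A row lasts 1/10 s, in which the tool goes at most 50 mm and 8.59 degrees, less where a joint would pass 70% of its speed; a pose out of reach is approached as far as the arm can. A call is refused whole if a number of a shift passes 1 or a number of a turn 1, either way. A call with a gripper value outside its range is refused whole. The fingers move at their own pace and stop on an object; FORCE is the grip in N (left out, the last holds). Time passes only in rows, so rows that do not move let the fingers close. It gives the time, the measured TCP pose, the force, the opening and the grip force at its end, in the units of the state.
- env.state(): the state, without advancing time (a new reading comes with each control period).
- env.grab_frame(name): name is "side" or "top" or "wrist"; returns the picture (400x640x3 uint8, red, green, blue); there is no depth.
- env.camera_model(name): a dict with "fx", "fy", "cx", "cy" (pixels), "camera_from_world" (4x4, takes a point from world to camera coordinates). Camera axes: x right, y up, looking along -z (the intrinsics and any distortion apply to the point x, -y, -z); pixel columns grow to the right and rows downward; lengths in mm; the calibration is good to about 2 mm. A picture is of the moment at which its call begins: read the wrist's pose just before it. camera_model takes no time and is no camera call; for the wrist camera it gives the pose at the moment of the call.
- env.job_done(): hands the job in; it is judged then, once.
The state is a dict: "time_s": time; "qpos": joint angles; "qvel": joint speeds; "effort": joint torques, N m; "ee_pos": TCP position; "ee_rot": TCP orientation; "force": force on the tool from outside, world axes, zero at the start; "torque": the same for the moment, N m; "gripper_width": finger opening in mm; "gripper_force": force on a finger pad.
Only numpy, scipy, OpenCV 4.12 (cv2) and the standard library are available. Lean on these libraries where they do the work, as an engineer would, in place of code of your own. Each camera call takes 0.05 s, during which the arm holds its last target. There are 200 camera calls.

## Working session

There is one attempt and no reset: what is moved stays moved. The work goes in short steps, Python scripts to look and compute and a shell command to move; the robot and the scene stay as the last step left them, time stands still between calls to the robot, and variables do not carry over. Pictures are saved under pics/ and viewed, at most 10 in all, crops included, and the job is handed in when it is done.

```bash
ls; mkdir -p pics; python3 - <<'E'
from workcell import env
import cv2,numpy as np
s=env.state();print({k:np.round(v,3).tolist() for k,v in s.items()})
for n in("side","top"):
    im=env.grab_frame(n);cv2.imwrite(f"pics/{n}0.png",im[:,:,::-1])
    print(n,env.camera_model(n))
E
```

```text
pics
{'time_s': 0.0, 'qpos': [66.12, 18.351, 89.708, -0.0, 72.044, -1.148], 'qvel': [-0.036, -0.048, -0.065, 0.009, 0.161, -0.048], 'effort': [-0.001, -41.246, -23.197, 0.073, 0.046, -0.0], 'ee_pos': [222.0, 529.848, 213.115], 'ee_rot': [-179.897, -0.002, 157.268], 'force': [0.3, -0.207, 0.102], 'torque': [0.015, -0.03, 0.044], 'gripper_force': 0.0, 'gripper_width': 91.005}
side {'fx': 373.7975840882843, 'fy': 373.7975840882843, 'cx': 328.1705148164095, 'cy': 198.48064697566653, 'camera_from_world': array([[ 8.07145972e-01, -5.90148364e-01,  1.55012434e-02,
        -4.30983766e+02],
       [ 2.86376723e-01,  4.14368711e-01,  8.63879010e-01,
        -2.63980527e+02],
       [-5.16240015e-01, -6.92837268e-01,  5.03460791e-01,
        -6.42167013e+02],
       [ 0.00000000e+00,  0.00000000e+00,  0.00000000e+00,
         1.00000000e+00]])}
top {'fx': 403.9287396852298, 'fy': 403.9287396852298, 'cx': 318.36504181355156, 'cy': 196.23376309447858, 'camera_from_world': array([[-2.63683048e-03, -9.99891241e-01,  1.45104859e-02,
         4.17908459e+01],
       [ 9.85488720e-01, -1.35558898e-04,  1.69740873e-01,
        -5.48183835e+02],
       [-1.69720445e-01,  1.47474981e-02,  9.85381896e-01,
        -9.17499378e+02],
       [ 0.00000000e+00,  0.00000000e+00,  0.00000000e+00,
         1.00000000e+00]])}
```

View pics/side0.png

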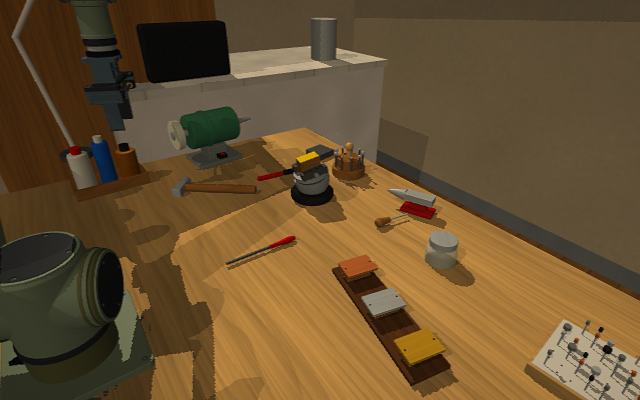

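View pics/top0.png

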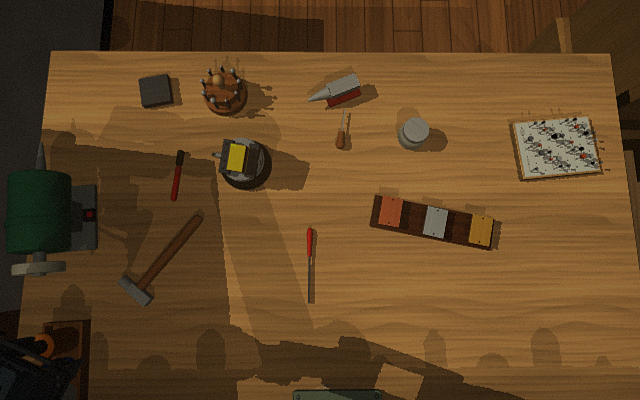

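Top view: brass blank at (481,230), pad at (237,158). Side view: brass at (418,347), pad at (307,160). The moves don't include tool tilt, so the blank will have to pivot about the finger axis. Next I measure the corners.

```bash
cat > h.py <<'E'
import cv2,numpy as np
from workcell import env
def ray(cm,p):
    T=cm["camera_from_world"];R=T[:3,:3]
    d=np.array([(p[0]-cm["cx"])/cm["fx"],-(p[1]-cm["cy"])/cm["fy"],-1.])
    return -R.T@T[:3,3],R.T@d
def onplane(cm,p,z):
    c,d=ray(cm,p);return c+d*(z-c[2])/d[2]
def tri(rs):
    A=0;b=0
    for c,d in rs:
        d=d/np.linalg.norm(d);P=np.eye(3)-np.outer(d,d);A=A+P;b=b+P@c
    x=np.linalg.solve(A,b);return x
def proj(cm,X):
    q=cm["camera_from_world"]@np.r_[X,1];return np.array([cm["cx"]+cm["fx"]*q[0]/-q[2],cm["cy"]-cm["fy"]*q[1]/-q[2]])
def blob(bgr,lo,hi,near,r=60):
    h=cv2.cvtColor(bgr,cv2.COLOR_BGR2HSV);m=cv2.inRange(h,lo,hi)
    k=np.zeros_like(m);cv2.circle(k,tuple(int(v) for v in near),r,255,-1);m&=k
    m=cv2.morphologyEx(m,cv2.MORPH_CLOSE,np.ones((3,3),np.uint8))
    cs=cv2.findContours(m,cv2.RETR_EXTERNAL,cv2.CHAIN_APPROX_NONE)[0]
    c=max(cs,key=cv2.contourArea)
    hull=cv2.convexHull(c)
    q=cv2.approxPolyN(hull,4,ensure_convex=True).reshape(-1,2) if hasattr(cv2,"approxPolyN") else cv2.boxPoints(cv2.minAreaRect(c))
    M=cv2.moments(c);return q,np.array([M["m10"],M["m01"]])/M["m00"],cv2.contourArea(c)
E
python3 - <<'E'
from h import *
I={n:cv2.imread(f"pics/{n}0.png") for n in("side","top")}
for n,ps in(("side",[(418,347),(307,160)]),("top",[(481,230),(237,158)])):
    for p in ps: print(n,p,I[n][p[1],p[0]],cv2.cvtColor(I[n],cv2.COLOR_BGR2HSV)[p[1]-14:p[1]+15:4,p[0]].tolist())
    cm=env.camera_model(n)
    for p,near,z,r in((0,ps[0],36,35),(1,ps[1],125,22)):
        q,c,a=blob(I[n],(22,170,90) if n=="side" else (22,150,60),(34,255,255),near,r);print(n,p,a,c.round(1),q.tolist());print(np.round([onplane(cm,v,z) for v in [c,*q]],0).tolist())
cs=[cv2.resize(I["side"][130:200,270:350],None,fx=5,fy=5,interpolation=0),cv2.resize(I["top"][125:195,205:285],None,fx=5,fy=5,interpolation=0)]
cv2.imwrite("pics/crop.png",np.hstack(cs))
E
```

```text
side (418, 347) [ 18 116 164] [[20, 227, 166], [20, 230, 166], [20, 228, 167], [20, 225, 162], [20, 223, 169], [20, 225, 162], [20, 225, 159], [19, 221, 89]]
side (307, 160) [  0  80 118] [[17, 167, 173], [30, 17, 45], [24, 255, 223], [24, 255, 214], [14, 206, 73], [14, 200, 70], [30, 9, 27], [24, 34, 38]]Traceback (most recent call last):
  File "<stdin>", line 7, in <module>
  File "h.py", line 23, in blob
    q=cv2.approxPolyN(hull,4,ensure_convex=True).reshape(-1,2) if hasattr(cv2,"approxPolyN") else cv2.boxPoints(cv2.minAreaRect(c))
      ~~~~~~~~~~~~~~~^^^^^^^^^^^^^^^^^^^^^^^^^^^
cv2.error: OpenCV(4.12.0) /io/opencv/modules/imgproc/src/approx.cpp:987: error: (-215:Assertion failed) (curve.cols == 1 && curve.rows >= nsides) || (curve.rows == 1 && curve.cols >= nsides) in function 'approxPolyN'
```

```bash
python3 - <<'E'
from h import *
I={n:cv2.imread(f"pics/{n}0.png") for n in("side","top")}
cs=[cv2.resize(I["side"][130:200,270:350],None,fx=5,fy=5,interpolation=0),cv2.resize(I["top"][125:195,205:285],None,fx=5,fy=5,interpolation=0)]
cv2.imwrite("pics/crop.png",np.hstack(cs))
H=cv2.cvtColor(I["top"],cv2.COLOR_BGR2HSV);print(H[222:240:4,481].tolist(),H[146:172:4,237].tolist(),H[280,481],"vis")
for n,ps in(("side",[(418,347),(307,160)]),("top",[(481,230),(237,158)])):
    cm=env.camera_model(n)
    for p,z,r,lo,hi in((0,36,35,(18,195,130),(23,255,255)),(1,128,22,(22,180,90),(30,255,255))):
        if n=="top": lo=(lo[0]-1,180,80)
        q,c,a=blob(I[n],lo,hi,ps[p],r);print(n,p,a,c.round(1),q.tolist());print(np.round([onplane(cm,v,z) for v in [c,*q]],0).tolist())
E
```

```text
[[18, 192, 138], [18, 208, 130], [17, 197, 137], [19, 203, 132], [18, 199, 137]] [[25, 221, 151], [25, 226, 149], [24, 219, 150], [25, 219, 150], [25, 220, 147], [24, 211, 157], [24, 222, 148]] [ 16 166 144] vis
side 0 978.0 [419.  344.8] [[447, 351], [410, 363], [393, 340], [427, 327]]
[[466.0, -349.0, 36.0], [494.0, -384.0, 36.0], [428.0, -364.0, 36.0], [437.0, -316.0, 36.0], [506.0, -331.0, 36.0]]
side 1 101.0 [306.8 156.6] [[319, 155], [300, 162], [296, 158], [313, 151]]
[[622.0, 226.0, 128.0], [657.0, 216.0, 128.0], [586.0, 206.0, 128.0], [592.0, 235.0, 128.0], [659.0, 249.0, 128.0]]
top 0 564.5 [480.5 229.8] [[492, 218], [494, 247], [468, 242], [472, 213]]
[[468.0, -347.0, 36.0], [497.0, -377.0, 36.0], [428.0, -376.0, 36.0], [439.0, -315.0, 36.0], [509.0, -329.0, 36.0]]
top 1 371.5 [235.8 157.2] [[246, 146], [241, 171], [226, 169], [230, 143]]
[[622.0, 225.0, 128.0], [648.0, 203.0, 128.0], [591.0, 212.0, 128.0], [595.0, 245.0, 128.0], [654.0, 239.0, 128.0]]
```

View pics/crop.png

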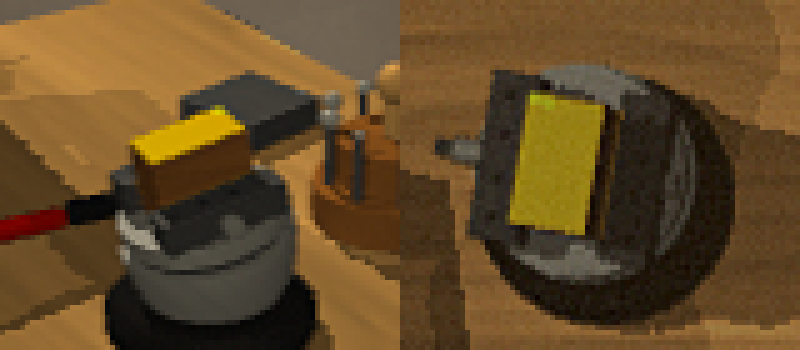

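The crop shows the yellow pad face clearly in both views, with the block leaning towards the robot. Estimates: blank about (467,-348) with yaw around -13°, pad about (622,225,128). I'll move above the blank first.

```bash
cat >> h.py <<'E'
from scipy.spatial.transform import Rotation as Ro
def pose():
    s=env.state();return np.array(s["ee_pos"]),Ro.from_euler("xyz",s["ee_rot"],degrees=True).as_matrix(),s
def to(x,y,z,p=None,yaw=None):
    p0,R,s=pose();p=p0 if p is None else p
    d=R.T@(np.array([x,y,z])-p)/30;print("units",d.round(2),"yaw",s["ee_rot"][2],"rpy",np.round(s["ee_rot"],2),"pos",p0.round(1),"t",s["time_s"])
    return d
E
python3 -m jog '{"jaw":[80,80],"slide":[[0,0,0],[0,0,0]],"spin":[-0.6,-0.6]}' 10
python3 -c "
from h import *
to(467,-348,190)"
```

```text
time_s: 0.3
ee_pos: [222.1, 530.0, 213.4]
ee_rot: [-179.9, -0.0, 167.1]
force: [0.2, 0.2, -0.7]
gripper_width: 80.5
gripper_force: 0.0
units [-14.51 -26.7    0.81] yaw 167.06091675798785 rpy [-1.7994e+02 -1.0000e-02  1.6706e+02] pos [222.1 530.  213.4] t 0.3
```

```bash
python3 -m jog '{"jaw":[80,80,80,80,80,80,80,80,80,80],"slide":[[-0.5,-0.95,0],[-0.5,-0.95,0],[-0.5,-0.95,0],[-0.5,-0.95,0],[-0.5,-0.95,0],[-0.5,-0.95,0],[-0.5,-0.95,0],[-0.5,-0.95,0],[-0.5,-0.95,0],[-0.5,-0.95,0]],"spin":[0,0,0,0,0,0,0,0,0,0]}'
python3 -m jog '{"jaw":[80,80,80,80,80,80,80,80,80,80],"slide":[[-0.5,-0.95,0],[-0.5,-0.95,0],[-0.5,-0.95,0],[-0.5,-0.95,0],[-0.5,-0.95,0],[-0.5,-0.95,0],[-0.5,-0.95,0],[-0.5,-0.95,0],[-0.5,-0.95,0],[-0.5,-0.95,0]],"spin":[0,0,0,0,0,0,0,0,0,0]}'
python3 -m jog '{"jaw":[80,80,80,80,80,80,80,80,80,80],"slide":[[-0.56,-0.95,0],[-0.56,-0.95,0],[-0.56,-0.95,0],[-0.56,-0.95,0],[-0.56,-0.95,0],[-0.56,-0.95,0],[-0.56,-0.95,0],[-0.56,-0.05,0.8],[0,0,0],[0,0,0]],"spin":[0,0,0,0,0,0,0,0,0,0]}'
python3 - <<'E'
from h import *
cm=env.camera_model("wrist");im=env.grab_frame("wrist")[:,:,::-1].copy();cv2.imwrite("pics/w1.png",im);np.save("w1.npy",cm,allow_pickle=True)
to(467,-348,190)
print({k:np.round(v,3).tolist() for k,v in cm.items()},proj(cm,[467,-348,36]))
E
```

```text
time_s: 1.3
ee_pos: [303.4, 217.3, 213.7]
ee_rot: [-180.0, -0.0, 166.9]
force: [1.2, 1.0, 0.8]
gripper_width: 79.6
gripper_force: 0.0
time_s: 2.3
ee_pos: [384.7, -94.2, 213.7]
ee_rot: [180.0, -0.0, 166.8]
force: [0.8, 0.5, -0.1]
gripper_width: 79.9
gripper_force: 0.0
time_s: 3.3
ee_pos: [469.4, -318.7, 189.1]
ee_rot: [179.9, -0.2, 166.9]
force: [-0.6, 0.4, -0.1]
gripper_width: 79.9
gripper_force: 0.0
units [-0.14 -0.97 -0.  ] yaw 166.8852830373946 rpy [ 1.7997e+02 -6.0000e-02  1.6689e+02] pos [ 469.6 -318.7  190. ] t 3.35
{'fx': 280.131, 'fy': 280.131, 'cx': 321.398, 'cy': 199.326, 'camera_from_world': [[0.226, 0.974, 0.001, 204.273], [-0.936, 0.217, -0.278, 534.058], [-0.271, 0.062, 0.961, -222.331], [0.0, 0.0, 0.0, 1.0]]} [297.00761048 189.78587088]
```

View pics/w1.png

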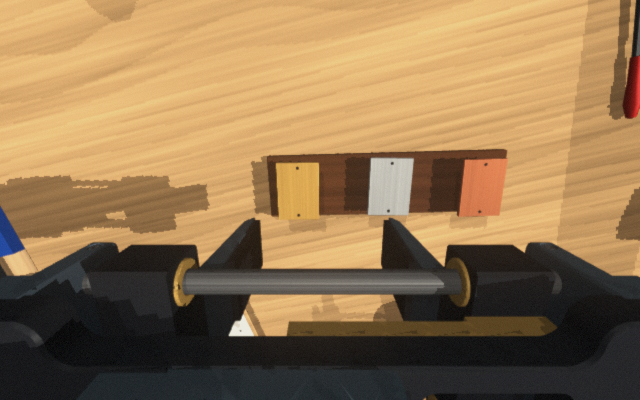

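The wrist view shows the brass blank at (298,191), with dots at (297,168) and (298,215), and the projection agrees. Next I refine its centre and yaw.

```bash
python3 - <<'E'
from h import *
im=cv2.imread("pics/w1.png");cm=np.load("w1.npy",allow_pickle=True).item()
print(cv2.cvtColor(im,cv2.COLOR_BGR2HSV)[190,265:330:6].tolist())
q,c,a=blob(im,(17,120,120),(30,255,255),(298,191),36)
h=cv2.cvtColor(im,cv2.COLOR_BGR2HSV)
print(a,c,q.tolist())
P=np.array([onplane(cm,v,36) for v in q]);print(P.round(1),P.mean(0).round(1),onplane(cm,c,36).round(1))
e=[P[(i+1)%4]-P[i] for i in range(4)];print([(round(np.linalg.norm(v),1),round(np.degrees(np.arctan2(v[1],v[0])),1)) for v in e])
g=im[:,:,2].astype(float)
for y0 in(160,207):
    w=np.clip(110-g[y0:y0+15,288:308],0,None);yy,xx=np.mgrid[y0:y0+15,288:308]
    if w.sum()>0:
        d=((w*xx).sum()/w.sum(),(w*yy).sum()/w.sum());print(d,onplane(cm,d,36).round(1))
E
```

```text
[[16, 131, 142], [11, 158, 76], [17, 159, 159], [19, 159, 215], [19, 156, 221], [19, 160, 222], [18, 159, 221], [19, 160, 225], [19, 154, 224], [15, 155, 110], [11, 158, 102]]
2515.5 [297.57616113 192.7532631 ] [[318, 162], [323, 227], [277, 224], [275, 162]]
[[ 440.2 -315.9   36. ]
 [ 520.6 -328.4   36. ]
 [ 503.8 -383.1   36. ]
 [ 428.9 -364.6   36. ]] [ 473.4 -348.    36. ] [ 470.7 -348.3   36. ]
[(np.float64(81.4), np.float64(-8.9)), (np.float64(57.2), np.float64(-107.1)), (np.float64(77.1), np.float64(166.2)), (np.float64(50.1), np.float64(76.9))]
(np.float64(295.50975609756097), np.float64(161.62439024390244)) [ 433.9 -341.3   36. ]
(np.float64(298.0), np.float64(214.74358974358975)) [ 497.9 -354.7   36. ]
```

```bash
python3 -m jog '{"jaw":[80,80,80,80,80,80,80,80],"slide":[[-0.1,-0.97,0],[0,0,0.8],[0,0,0.8],[0,0,0.8],[0,0,0.8],[0,0,0],[0,0,0],[0,0,0]],"spin":[0,0,0,0,0,0,0,0]}'
python3 - <<'E'
from h import *
cm=env.camera_model("wrist");im=env.grab_frame("wrist")[:,:,::-1].copy();cv2.imwrite("pics/w2.png",im);np.save("w2.npy",cm,allow_pickle=True)
to(468.5,-348,16)
print(proj(cm,[468.5,-348,36]),[proj(cm,np.array([468.5,-348,36])+s*28*np.array([.973,-.23,0])) for s in(-1,1)])
E
```

```text
time_s: 4.15
ee_pos: [467.3, -348.7, 96.0]
ee_rot: [-179.9, 0.2, 166.9]
force: [0.5, -0.5, -0.7]
gripper_width: 79.9
gripper_force: 0.0
units [-0.03  0.04  2.66] yaw 166.8813101152354 rpy [-179.92    0.19  166.88] pos [ 467.3 -348.8   95.9] t 4.2
[322.69123883 211.71966025] [array([322.88284396, 180.43203505]), array([322.51164349, 241.04618134])]
```

View pics/w2.png

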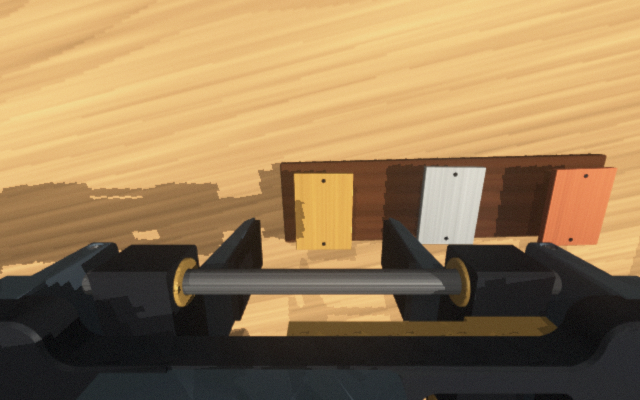

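Dots at (323,181) and (323.5,244) are within about 1 mm of prediction. I go down and grip.

```bash
python3 -m jog '{"jaw":[80,80,80,80,80,80,80,80],"slide":[[-0.06,0.03,0.6],[0,0,0.6],[0,0,0.6],[0,0,0.6],[0,0,0.2],[0,0,0.05],[0,0,0],[0,0,0]],"spin":[0,0,0,0,0,0,0,0]}'
python3 -m jog '{"jaw":[40,40,40,40,40,40,40,40,40,40],"slide":[[0,0,0],[0,0,0],[0,0,0],[0,0,0],[0,0,0],[0,0,0],[0,0,0],[0,0,0],[0,0,0],[0,0,0]],"spin":[0,0,0,0,0,0,0,0,0,0]}' 12
```

```text
time_s: 5.0
ee_pos: [469.0, -348.3, 15.6]
ee_rot: [-180.0, 0.1, 166.9]
force: [0.2, 0.0, -0.0]
gripper_width: 80.1
gripper_force: 0.0
time_s: 6.0
ee_pos: [468.4, -347.7, 14.5]
ee_rot: [180.0, 0.0, 166.9]
force: [0.3, 0.1, 2.1]
gripper_width: 49.9
gripper_force: 12.0
```

```bash
python3 -m jog '{"jaw":[40,40,40,40,40,40,40,40,40],"slide":[[0,0,-0.2],[0,0,-0.5],[0,0,-0.8],[0,0,-1],[0,0,-1],[0,0,-1],[0,0,-1],[0,0,-1],[0,0,-0.3]],"spin":[0,0,0,0,0,0,0,0,0]}' 15
python3 -c "
from h import *
to(545,238,215)"
```

```text
time_s: 6.9
ee_pos: [469.4, -348.7, 221.7]
ee_rot: [-179.9, 0.3, 166.9]
force: [0.0, -0.5, -2.0]
gripper_width: 50.0
gripper_force: 15.0
units [ 1.99 19.62  0.16] yaw 166.86935599165557 rpy [-179.86    0.3   166.87] pos [ 469.4 -348.7  221.7] t 6.9
```

```bash
python3 -m jog '{"jaw":[40,40,40,40,40,40,40,40,40,40],"slide":[[0.09,0.4,0],[0.09,0.8,0],[0.09,0.9,0],[0.09,0.9,0],[0.09,0.9,0],[0.09,0.9,0],[0.09,0.9,0],[0.09,0.9,0],[0.09,0.9,0],[0.09,0.9,0]],"spin":[0,0,0,0,0,0,0,0,0,0]}'
python3 -m jog '{"jaw":[40,40,40,40,40,40,40,40,40,40],"slide":[[0.09,0.9,0],[0.09,0.9,0],[0.09,0.9,0],[0.09,0.9,0],[0.09,0.9,0],[0.09,0.9,0],[0.09,0.9,0],[0.09,0.9,0],[0.09,0.9,0],[0.09,0.9,0]],"spin":[0,0,0,0,0,0,0,0,0,0]}'
python3 -m jog '{"jaw":[40,40,40,40,40,40],"slide":[[0.09,0.9,0],[0.09,0.9,0],[0.09,0.5,0],[0,0,0],[0,0,0],[0,0,0]],"spin":[0,0,0,0,0,0]}'
python3 - <<'E'
from h import *
cm=env.camera_model("wrist");im=env.grab_frame("wrist")[:,:,::-1].copy();cv2.imwrite("pics/w3.png",im);np.save("w3.npy",cm,allow_pickle=True)
to(545,238,215);print(env.state()["force"],proj(cm,[622,225,128]))
E
```

```text
time_s: 7.9
ee_pos: [497.5, -94.1, 215.9]
ee_rot: [180.0, -0.3, 166.9]
force: [0.8, -0.3, -1.0]
gripper_width: 49.6
gripper_force: 15.0
time_s: 8.9
ee_pos: [532.3, 174.1, 215.8]
ee_rot: [-179.9, -0.3, 166.9]
force: [0.3, -0.8, -1.4]
gripper_width: 50.0
gripper_force: 15.0
time_s: 9.5
ee_pos: [541.7, 240.7, 218.0]
ee_rot: [-179.9, -0.0, 166.8]
force: [-0.0, -0.9, -2.4]
gripper_width: 49.8
gripper_force: 15.0
units [-0.12 -0.06  0.11] yaw 166.80108641112037 rpy [-1.7996e+02 -2.0000e-02  1.6680e+02] pos [541.9 240.7 218.3] t 9.55
[-0.37043874  0.20138443 -1.70029524] [324.29023639 275.09437862]
```

View pics/w3.png

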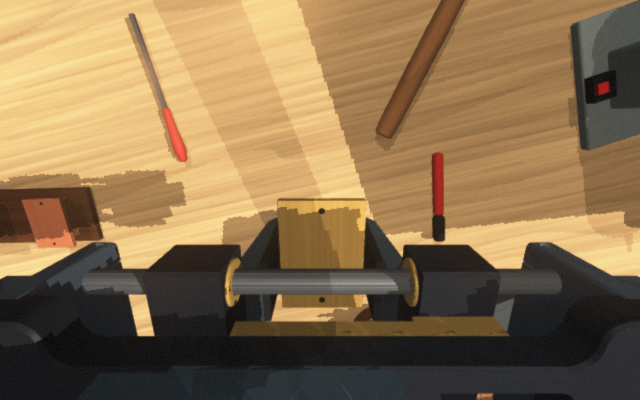

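The wrist image's top points towards the robot, so the pad is hidden under the gripper here. I move beyond the pad to see it.

```bash
python3 -m jog '{"jaw":[40,40,40,40,40,40,40,40,40,40],"slide":[[-0.4,0.04,0],[-0.8,0.05,0],[-0.8,0.05,0],[-0.8,0.05,0],[-0.8,0.05,0],[-0.8,0.05,0],[-0.8,0.05,0],[-0.13,0.02,0],[0,0,0],[0,0,0]],"spin":[0,0,0,0,0,0,0,0,0,0]}'
python3 - <<'E'
from h import *
cm=env.camera_model("wrist");im=env.grab_frame("wrist")[:,:,::-1].copy();cv2.imwrite("pics/w4.png",im);np.save("w4.npy",cm,allow_pickle=True)
to(622,225,218);n=proj(cm,[622,225,128]);print(n)
try:
    q,c,a=blob(im,(22,150,90),(32,255,255),n,60);print(a,c,q.tolist())
except Exception as e: print(e)
E
```

```text
time_s: 10.55
ee_pos: [699.7, 215.9, 218.4]
ee_rot: [-180.0, -0.1, 166.8]
force: [-0.5, -0.4, -2.3]
gripper_width: 50.0
gripper_force: 15.0
units [ 2.59 -0.3   0.02] yaw 166.871092546466 rpy [-1.8000e+02 -3.0000e-02  1.6687e+02] pos [699.5 216.1 218.7] t 10.6
[311.8765842  118.26078561]
2480.5 [311.26829268 118.40421958] [[332, 151], [294, 153], [290, 87], [329, 84]]
```

View pics/w4.png

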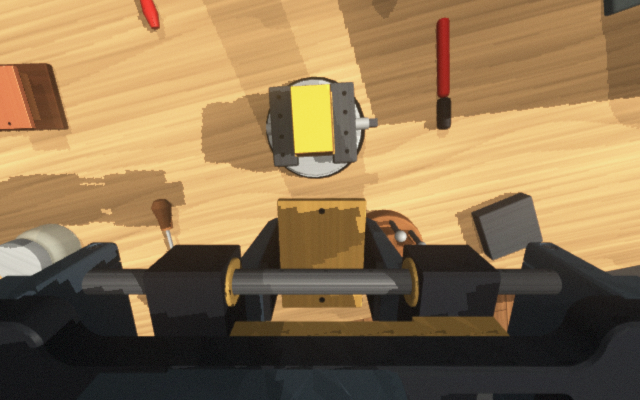

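The wrist view shows the whole yellow pad, corners (332,151), (294,153), (290,87), (329,84). I triangulate these across the three views.

```bash
python3 - <<'E'
from h import *
W=np.load("w4.npy",allow_pickle=True).item();T=env.camera_model("top");S=env.camera_model("side")
w=[(332,151),(294,153),(290,87),(329,84)];t=[(230,143),(246,146),(241,171),(226,169)];s=[(313,151),(319,155),(300,162),(296,158)]
for cams in("WTS","WT","WS"):
    P=np.array([tri([ray(c,p) for k,c,p in(("W",W,a),("T",T,b),("S",S,d)) if k in cams]) for a,b,d in zip(w,t,s)])
    c=P.mean(0);u=(P[0]+P[1]-P[2]-P[3])/2;v=(P[0]+P[3]-P[1]-P[2])/2
    print(cams,c.round(1),"u",u.round(1),np.linalg.norm(u).round(1),"tilt",np.degrees(np.arctan2(u[2],np.hypot(*u[:2]))).round(1),"yaw u,v",np.degrees(np.arctan2(u[1],u[0])).round(1),np.degrees(np.arctan2(v[1],v[0])).round(1)-90,"v",v.round(1))
    # centroids
cen=tri([ray(W,(311.27,118.4)),ray(T,(235.8,157.2)),ray(S,(306.8,156.6))]);print(cen.round(1),[proj(c,cen).round(1) for c in(W,T,S)])
for z in(124,128,132,136):
    Q=np.array([onplane(W,p,z) for p in w]);print(z,Q.mean(0).round(1),np.linalg.norm(Q[0]-Q[1]).round(1),np.linalg.norm(Q[2]-Q[3]).round(1))
E
```

```text
WTS [622.  224.6 128.8] u [55.5 -9.9 11.2] 57.5 tilt 11.2 yaw u,v -10.1 -9.599999999999994 v [ 5.8 34.4 -1.5]
WT [622.3 224.6 127.3] u [ 56.4 -10.2   8.7] 58.0 tilt 8.7 yaw u,v -10.2 -9.0 v [ 5.5 34.4 -0.1]
WS [622.3 224.5 128.9] u [55.7 -9.6 11.2] 57.6 tilt 11.2 yaw u,v -9.8 -9.400000000000006 v [ 5.6 34.2 -1.5]
[621.7 224.7 128.5] [array([311.4, 118. ]), array([235.8, 157.2]), array([307. , 156.6])]
124 [623.2 224.  124. ] 36.0 34.7
128 [623.2 224.2 128. ] 35.4 34.2
132 [623.2 224.3 132. ] 34.9 33.7
136 [623.2 224.4 136. ] 34.4 33.1
```

```bash
python3 -m jog '{"jaw":[40,40,40],"slide":[[0,0,0],[0,0,0],[0,0,0]],"spin":[-0.4,0,0]}'
python3 - <<'E'
from h import *
W=np.load("w4.npy",allow_pickle=True).item();im=cv2.imread("pics/w4.png")
g=cv2.cvtColor(im,cv2.COLOR_BGR2GRAY).astype(float)
D=[]
for x0,y0 in((314,204),(314,293)):
    b=g[y0:y0+14,x0:x0+15];w=np.clip(np.median(b)*.6-b,0,None);yy,xx=np.mgrid[y0:y0+14,x0:x0+15];D.append(((w*xx).sum()/w.sum(),(w*yy).sum()/w.sum()))
p=np.array([699.5,216.1,218.7]);R=Ro.from_euler("xyz",[180,0,166.87],degrees=True).as_matrix()
X=[onplane(W,d,p[2]+21.5) for d in D];print(D);L=[R.T@(x-p) for x in X];print("dots in tool",np.round(L,1),"mid",np.mean(L,0).round(1))
m=np.mean(L,0)
p1,R1,s=pose();off=R1@np.r_[m[:2],-18.5]
th=np.radians(11);n=np.array([-np.sin(th)*np.cos(np.radians(10)),np.sin(th)*.17,np.cos(th)])
tgt=np.array([622.1,224.6,128.7])+3*n-off;print("tcp target",tgt.round(1));to(tgt[0],tgt[1],tgt[2]+20)
E
```

```text
time_s: 10.9
ee_pos: [699.7, 216.4, 219.0]
ee_rot: [180.0, 0.0, 170.0]
force: [0.8, 0.1, -1.8]
gripper_width: 50.1
gripper_force: 15.0
[(np.float64(321.2369020501139), np.float64(210.82232346241457)), (np.float64(321.61064147190456), np.float64(299.32819492789656))]
dots in tool [[ 27.3  -0.4 -21.5]
 [-31.   -0.1 -21.5]] mid [ -1.9  -0.2 -21.5]
tcp target [619.8 225.2 113.1]
units [ 2.68 -0.17  2.86] yaw 170.03684910457773 rpy [1.7999e+02 1.0000e-02 1.7004e+02] pos [699.7 216.4 219. ] t 10.9
```

```bash
python3 -m jog '{"jaw":[40,40,40,40,40,40,40,40,40,40],"slide":[[0.5,-0.05,0],[0.8,-0.05,0],[0.8,-0.05,0],[0.53,-0.02,0],[0,0,0.6],[0,0,0.8],[0,0,0.8],[0,0,0.5],[0,0,0.1],[0,0,0]],"spin":[0,0,0,0,0,0,0,0,0,0]}' 10
python3 - <<'E'
from h import *
a=env.grab_frame("side")[:,:,::-1];b=env.grab_frame("top")[:,:,::-1]
cv2.imwrite("pics/s5.png",np.hstack([cv2.resize(a[110:210,250:350],None,fx=4,fy=4,interpolation=cv2.INTER_CUBIC),cv2.resize(b[110:210,190:290],None,fx=4,fy=4,interpolation=cv2.INTER_CUBIC)]))
to(620.5,225.2,113);print(env.state()["force"],env.state()["torque"])
E
```

```text
time_s: 11.9
ee_pos: [621.5, 224.8, 134.5]
ee_rot: [-180.0, -0.0, 170.1]
force: [-0.4, 0.1, -0.9]
gripper_width: 49.7
gripper_force: 10.0
units [ 0.07 -0.    0.76] yaw 170.05431098582707 rpy [1.7993e+02 1.2000e-01 1.7005e+02] pos [622.4 225.  135.8] t 12.0
[ 0.16264251 -0.85880942 -2.16851836] [ 0.02236567 -0.04052975 -0.0508239 ]
```

View pics/s5.png

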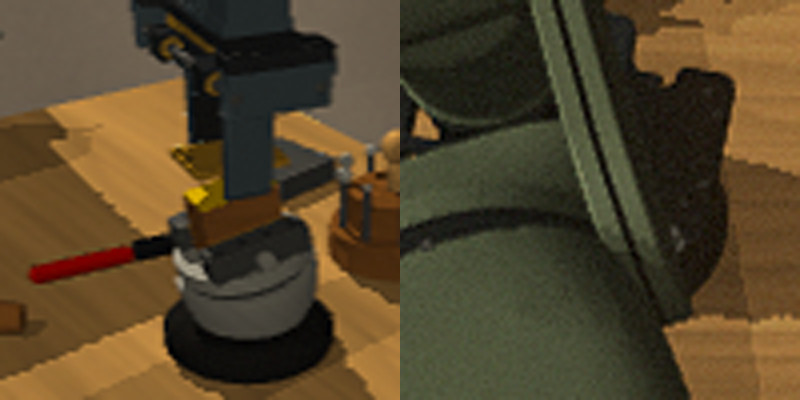

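The crop shows the blank level, hovering above the pad with the fingers either side of the block. I lower it in small steps with a light grip.

```bash
python3 -m jog '{"jaw":[40,40,40,40],"slide":[[0.05,0,0.25],[0,0,0.2],[0,0,0.05],[0,0,0]],"spin":[0,0,0,0]}' 8
for i in 1 2 3; do python3 -m jog '{"jaw":[40,40],"slide":[[0,0,0.04],[0,0,0]],"spin":[0,0]}' | grep -v -e width -e rot; done
```

```text
time_s: 12.4
ee_pos: [620.1, 224.9, 119.3]
ee_rot: [-180.0, -0.0, 170.1]
force: [0.1, 0.3, -1.8]
gripper_width: 50.2
gripper_force: 8.0
time_s: 12.6
ee_pos: [620.3, 225.0, 118.6]
force: [-0.3, -0.2, -0.3]
gripper_force: 8.0
time_s: 12.8
ee_pos: [620.3, 225.0, 117.3]
force: [-1.4, 0.8, 1.5]
gripper_force: 8.0
time_s: 13.0
ee_pos: [620.3, 224.9, 115.9]
force: [-0.9, 0.2, 1.8]
gripper_force: 8.0
```

Contact at z ≈ 118. The blank is pivoting at about 3.5 N, so I continue.

```bash
for i in 1 2 3; do python3 -m jog '{"jaw":[40,40],"slide":[[0,0,0.03],[0,0,0]],"spin":[0,0]}' | grep -v -e width -e rot -e gripper; done
python3 - <<'E'
from h import *
a=env.grab_frame("side")[:,:,::-1];cv2.imwrite("pics/s6.png",cv2.resize(a[120:190,260:340],None,fx=8,fy=8,interpolation=cv2.INTER_CUBIC))
s=env.state();print(s["torque"])
E
```

```text
time_s: 13.2
ee_pos: [620.4, 225.0, 114.9]
force: [-1.1, 0.7, 1.3]
time_s: 13.4
ee_pos: [620.4, 224.9, 114.0]
force: [0.4, 0.2, 0.3]
time_s: 13.6
ee_pos: [620.5, 224.9, 113.7]
force: [-1.9, -0.7, 3.5]
[-0.1696317   0.07248649  0.00682955]
```

View pics/s6.png

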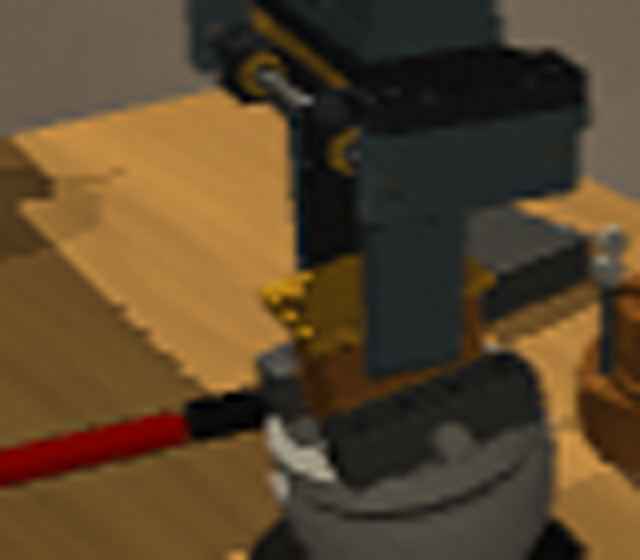

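The blank now lies along the slope on the block. I continue until the force rises firmly.

```bash
for i in 1 2 3; do python3 -m jog '{"jaw":[40,40,40],"slide":[[0,0,0.025],[0,0,0],[0,0,0]],"spin":[0,0,0]}' | grep -v -e width -e rot -e gripper; done
python3 - <<'E'
from h import *
s=env.state();print(s["torque"],s["force"])
cm=env.camera_model("wrist");im=env.grab_frame("wrist")[:,:,::-1].copy();cv2.imwrite("pics/w7.png",im);np.save("w7.npy",cm,allow_pickle=True);np.save("p7.npy",np.r_[s["ee_pos"],s["ee_rot"]])
cv2.imwrite("pics/w7c.png",cv2.resize(im[180:330,240:400],None,fx=4,fy=4))
E
```

```text
time_s: 13.95
ee_pos: [620.5, 224.9, 113.7]
force: [-2.5, -1.0, 6.9]
time_s: 14.25
ee_pos: [620.5, 224.9, 113.6]
force: [-3.2, -1.5, 11.1]
time_s: 14.55
ee_pos: [620.7, 224.9, 113.1]
force: [-3.9, -1.5, 11.7]
[-0.28824864  0.4601333  -0.02072818] [-3.92460721 -1.51672442 11.71081136]
```

View pics/w7c.png

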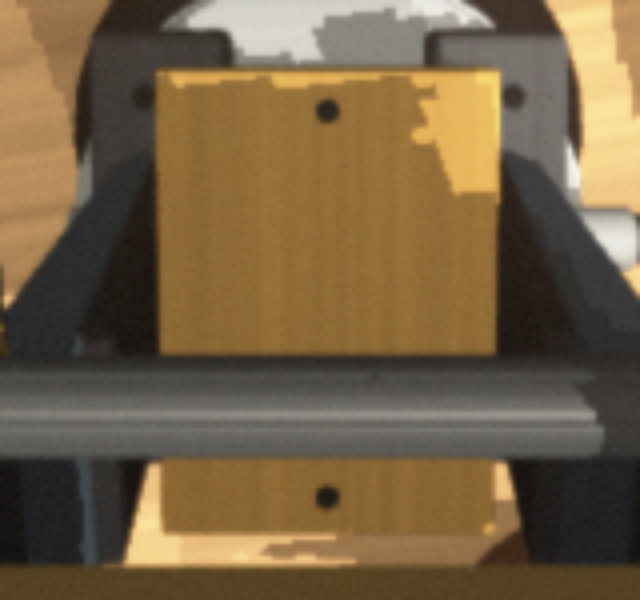

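```bash
python3 - <<'E'
from h import *
from scipy.optimize import fsolve
W=np.load("w7.npy",allow_pickle=True).item();v=np.load("p7.npy");p=v[:3];R=Ro.from_euler("xyz",v[3:],degrees=True).as_matrix();im=cv2.imread("pics/w7.png")
g=cv2.cvtColor(im,cv2.COLOR_BGR2GRAY).astype(float);D=[]
for x0,y0 in((314,200),(314,297)):
    b=g[y0:y0+14,x0:x0+15];w=np.clip(np.median(b)*.6-b,0,None);yy,xx=np.mgrid[y0:y0+14,x0:x0+15];D.append(((w*xx).sum()/w.sum(),(w*yy).sum()/w.sum()))
print(D,v.round(1))
def pts(x,th,h=18.5):   # tool frame; tilt about tool y, dots on the top face
    u=np.array([np.cos(th),0,np.sin(th)]);n=np.array([np.sin(th),0,-np.cos(th)])
    c=np.array([x,-.2,-h]);return [p+R@(c+3*n+s*29.15*u) for s in(1,-1)],p+R@(c-3*n),R@n
for h in(17,18.5,20):
    f=lambda a:[proj(W,X)[1]-d[1] for X,d in zip(pts(*a,h)[0],D)]
    a=fsolve(f,[-2,.19]);print(h,"x",a[0].round(2),"tilt",np.degrees(a[1]).round(1),"underside centre",pts(*a,h)[1].round(1))
    print([proj(W,X).round(1).tolist() for X in pts(*a,h)[0]])
E
```

```text
[(np.float64(321.34037037037035), np.float64(207.24370370370372)), (np.float64(321.28593040847204), np.float64(303.8689863842663))] [6.207e+02 2.249e+02 1.131e+02 1.800e+02 1.000e-01 1.701e+02]
17 x -2.35 tilt 15.7 underside centre [623.7 224.2 127.2]
[[321.3, 207.2], [321.2, 303.9]]
18.5 x -1.66 tilt 13.4 underside centre [622.9 224.3 128.6]
[[321.3, 207.2], [321.2, 303.9]]
20 x -0.95 tilt 11.3 underside centre [622.1 224.4 130.1]
[[321.3, 207.2], [321.2, 303.9]]
```

```bash
python3 -m jog '{"jaw":[40,40,40,40],"slide":[[0,0,-0.015],[0,0,0],[0,0,0],[0,0,0]],"spin":[0,0,0,0]}' 10
python3 - <<'E'
from h import *
a0=cv2.imread("pics/side0.png");a=env.grab_frame("side")[:,:,::-1]
for n,(r0,r1,c0,c1) in dict(jaw=(162,185,291,332),ball=(172,198,292,330),bench=(230,270,220,300)).items():
    f=lambda i:np.float32(cv2.cvtColor(np.ascontiguousarray(i[r0:r1,c0:c1]),cv2.COLOR_BGR2GRAY))
    print(n,cv2.phaseCorrelate(f(a0),f(a)),np.abs(f(a0)-f(a)).mean())
print(env.state()["force"],env.state()["torque"],env.state()["ee_pos"])
E
```

```text
time_s: 15.0
ee_pos: [620.7, 224.9, 113.1]
ee_rot: [180.0, 0.1, 170.1]
force: [-2.0, -1.2, 9.3]
gripper_width: 49.7
gripper_force: 10.0
jaw ((0.44851075583817135, -0.09940766466228368), 0.9563811478791413) 4.3626723
ball ((0.040739373508472454, 0.38956072438062783), 0.9181824414818375) 1.8896761
bench ((-0.10925506274330132, 0.037918210252719575), 0.8762018585205078) 1.9865625
[-1.78720519 -1.28356995  8.95488844] [-0.2077818  0.3555857  0.018553 ] [620.71182454 224.90582558 113.08370523]
```

```bash
python3 -m jog '{"jaw":[40,40,40,40,40],"slide":[[0,0,-0.02],[0,0,0],[0,0,0],[0,0,0],[0,0,0]],"spin":[0,0,0,0,0]}' 
python3 -m jog '{"jaw":[40,40,40,40,40,40,40,40],"slide":[[0,0,0],[0,0,0],[0,0,0],[0,0,0],[0,0,0],[0,0,0],[0,0,0],[0,0,0]],"spin":[0,0,0,0,0,0,0,0]}' 
```

```text
time_s: 15.55
ee_pos: [620.7, 224.9, 113.1]
ee_rot: [180.0, 0.1, 170.1]
force: [-1.8, -0.7, 7.2]
gripper_width: 50.3
gripper_force: 10.0
time_s: 16.35
ee_pos: [620.7, 224.9, 113.1]
ee_rot: [180.0, 0.1, 170.1]
force: [-1.4, -1.9, 7.5]
gripper_width: 49.9
gripper_force: 10.0
```

Steady at about 9 N net press, with the blank flush and the vise unmoved.

```bash
python3 -c "
from workcell import env
print(env.job_done())"
```

```text
the job is handed in; nothing more can be done
None
```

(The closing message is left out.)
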